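Set the side stop of a notebook embosser and hold its sprung lid at the index arm

ROBOT

A 6-joint arm with a two-finger parallel gripper is mounted at the origin on the work surface. World frame = base frame: x ahead of the robot, y to its left, z up, the work surface at z = 0. Lengths are in m, angles in rad, forces in N, time in s.
With the tool pointing down it reaches from about 0.25 to 0.85 m from the base axis. Payload 12.5 kg.
Tool frame: the origin (TCP) lies midway between the tips of the shut fingers; the grasp point (between the pads) lies 19 mm behind it (tcp_to_grasp is the distance from the TCP to the grasp point, in m); z points along the fingers, y is the line along which they close (so a half turn about z gives the same grasp; the last joint's range is limited). The gripper opens to 93 mm and grips with 3 to 60 N. Pads are 15 mm wide; open, the fingers measure 128 mm over their backs; the gripper's body (75 mm by 188 mm) begins 65 mm behind the grasp point.
Start: joints at [1.19, 0.351, 1.652, -0, 1.139, -0.085], TCP at [0.16, 0.526, 0.219] pointing down, gripper open.
Joint ranges: [-2.75, 2.75], [-0.79, 2.1], [0.01, 2.65], [-1.57, 4.71], [0.07, 3.14], [-2.87, 2.87]. Speed limits (rad/s): [2.22, 2.22, 2.79, 3.14, 3.14, 3.14].

INTERFACE

Orientations are given as [roll, pitch, yaw] about the fixed x, y, z axes, in that order (R = Rz(yaw) Ry(pitch) Rx(roll)).
In Python, from cell import * gives the robot as it stands. Calls block until the motion is done:
- movep(position, orientation): joint-space move of the TCP to a pose.
- move_l(position, frame=None, v=0.15, f_stop=None): straight line of the TCP; frame=None keeps the orientation; v is the mean speed in m/s. With f_stop (N) it stops when the force on the tool has changed by that much, and returns True; else False.
- move_j(angles): joint-space move.
- let_go() and grab(newtons=None): open the fingers fully, or close them until they stop; newtons is the grip in N (None keeps the last).
- wait(seconds).
- inverse_kinematics(position, orientation): joint angles nearest the present ones, or None.
- snapshot(name): name is "scene" or "top" or "wrist"; returns the picture (480x640x3 uint8, blue, green, red); there is no depth.
- get_calibration(name): a dict with "fx", "fy", "cx", "cy" (pixels), "k1" (the pictures are not rectified: a ray, as slopes to the right and down, at radius r is drawn at 1 + k1 r^2 times it, then the intrinsics apply), "eye" and "attitude" of the camera in the world. Camera axes: x right, y up, looking along -z (the intrinsics and any distortion apply to the point x, -y, -z); pixel columns grow to the right and rows downward; lengths in m; the calibration is good to about 2 mm. A picture is of the moment at which its call begins: read the wrist's pose just before it. get_calibration takes no time and is no camera call; for the wrist camera it gives the pose at the moment of the call.
A pose or a line that the arm cannot do raises MotionError and nothing moves.
- hand_in(): hands the job in; it is judged then, once.
Readings, each from a call of its own:
- get_t(): time.
- get_qpos(): joint angles.
- get_joint_vel(): joint speeds.
- get_joint_torque(): joint torques, N m.
- get_tcp_pos(): TCP position.
- get_tool_rot(): TCP orientation.
- get_contact_force(): force on the tool from outside, world axes, zero at the start.
- get_ft_torque(): the same for the moment, N m.
- get_opening(): opening from 0.0 (shut) to 1.0 (fully open).
- get_finger_force(): force on a finger pad.
Only numpy, scipy, OpenCV 4.12 (cv2) and the standard library are available. Lean on these libraries where they do the work, as an engineer would, in place of code of your own. Each camera call takes 0.05 s, during which the arm holds its last target. There are 200 camera calls.

TASK

Get the embossing press ready for the next notebook cover: lift the clamp lever right up on the side stop, slide the stop along its rail until its pointer lines up with the mark tab, and press the lever down flat again to lock it; do not drag the stop while it is clamped. Then lift the sprung lid by its bar handle until it is in line with the index arm beside it and keep it there: finish with the gripper still holding the lid at that angle, because it falls shut if let go. Leave the pencil cup, the notebooks and the candle jar where they are.

Things in the scene. Friction and masses are not known exactly. Their poses are not given: they have to be found in the camera images.
- press: White bench press, fixed, base 290 x 475 x 30 mm high, yawed up to 0.2 rad. Origin on the table near the base's centre; its x axis points from the robot side to the lid's hinge, y left, z up. Lid over a dark bed on the left (+y), rail with side stop on the right (-y). Offsets below are along these press axes, with lid shut and lever flat; heights are above the table.
- lid (a joint): Angle of the aluminium lid (200 x 200 x 18 mm plate, 0.5 kg, top at 84 mm when shut), rad: 0 shut and level, grows as its front edge rises, end stop 1.2. A spring and its weight pull it shut: about 4 N at the handle when shut, about 6 N at 0.75 rad (varies by some 20%).
- lid_handle (a point): Middle of the lid's handle, a black round bar 14 mm thick, 156 mm long, along the press's y, on thin brackets 70 mm either side of the middle. Shut, it is at 119 mm height, 35 mm above the lid's top and 25 mm in front of the lid's front edge, free all round. The point turns with the lid: x axis along the lid's plate towards the hinge, y along the hinge.
- lid_hinge (a point): Hinge axis of the lid at the middle of its width; the axis runs along the press's y, 75 mm above the table. Shut, the handle's middle is 225 mm in front of it (-x) and 44 mm above it; the handle moves on a circle about it.
- index_arm (a joint): Angle of the index arm, rad, measured as the lid's: the lid is at the marked angle when lid equals this. Stiff, not to be moved; between 0.4 and 0.75, so the arm's tip stands 150 to 220 mm above the table: pass over it.
- index_tip (a point): Free end of the index arm, a flat steel strip 200 x 8 x 18 mm on edge, 23 mm to the left of the lid's left edge, pivoted on the lid's hinge axis. It is as thick (18 mm) as the lid, so at the marked angle the two are one line seen from the side. The point's x axis lies along the strip towards the hinge.
- stop (a joint): Travel of the side stop along the rail, m: 0 at the lid end, grows as it goes to the right (-y of the press), up to 0.125. Unclamped it takes about 2 to 3 N to slide. Clamped it is braked (it gives only to a hard push, some 5 to 20 N) and must not be dragged.
- stop_pointer (a point): Tip of the thin pointer at the back (+x) of the stop, at 61 mm height. The stop is a dark steel block 50 x 40 mm, top about 76 mm high, with a low aluminium fence reaching forwards from its left side and the lever pivoted on top. Lever and pointer lie on the middle of the stop's width.
- mark_tab (a point): Top of the mark tab, a small upright dark plate 4 mm wide and 24 mm high behind the scale strip; it is 8 mm behind the pointer tip's path. The stop is at the mark when pointer and tab have the same y along the press. Stiff, not to be moved.
- clamp (a joint): Angle of the clamp lever, rad: 0 flat, pointing towards the robot side (-x of the press) = locked; grows as its free end rises, stop at 1.3 (nearly upright). The stop slides freely above about 0.5 rad. It stays where it is left; it takes under 6 N at the grip to move.
- lever_grip (a point): Middle of the black grip at the lever's free end, 45 mm long, 14 x 14 mm in section. Flat, it is 85 mm in front (-x) of the lever's pivot and level with it (85 mm height); the pivot axis is along the press's y. The point turns with the lever. At least 60 mm is free on either side of the grip at that height.
- pencil_cup: Bystander: wooden pencil cup, 68 mm wide, 85 mm high with pencils to 155 mm, origin under its centre.
- notebooks: Bystander: two notebooks lying stacked, 210 x 148 x 26 mm, origin under the centre.
- candle_jar: Bystander: white jar with a wooden lid, 74 mm wide, 82 mm high, origin under its centre.

How it is judged:
On the way, in this order (a step that is already met when the one before it is completed fails the run):
1. the clamp lever is lifted clear (value of joint clamp above 0.6 rad), for 0.1 s.
2. the stop's pointer is at the mark tab with the lever up (y of stop_pointer in the frame of mark_tab between -0.005 and 0.005 m and value of joint clamp above 0.5 rad), for 0.2 s.
3. the lever is pressed flat again with the stop at the mark (y of stop_pointer in the frame of mark_tab between -0.005 and 0.005 m and value of joint clamp below 0.15 rad), for 0.2 s.
At the end, for the whole second after the job is handed in: The gripper's fingers hold the lid still (slower than 0.05 rad/s) within 0.07 rad (4 degrees) of the index arm, while the stop's pointer is within 5 mm of the mark tab and the clamp lever is flat (below 0.15 rad) (all of step 3 and angle between the x axis of lid_handle and the x axis of index_tip, either way round below 0.07 rad and velocity of joint lid between -0.05 and 0.05 rad/s and contact force between the fingers and lid above 1 N); the arm keeps its last pose, push and grip.
It fails at once if the stop is dragged with the lever down, or clamped away from the mark (lever below 0.3 rad with the pointer over 12 mm from both its starting place and the mark) (value of joint clamp below 0.3 rad and distance of stop_pointer from where it was at the start of the episode above 0.012 m and (y of stop_pointer in the frame of mark_tab above 0.012 m or y of stop_pointer in the frame of mark_tab below -0.012 m)).
It fails at once if the pencil cup is moved (distance of pencil_cup from where it was at the start of the episode above 0.02 m).
It fails at once if the notebooks are moved (distance of notebooks from where it was at the start of the episode above 0.02 m).
It fails at once if the candle jar is moved (distance of candle_jar from where it was at the start of the episode above 0.02 m).
It also fails if it takes over 64 s, if anything falls off the work surface, if the arm or the gripper's body presses on something with over 40 N, if the wrist force passes 120 N, or if a joint passes its speed limit or range.

## Working session

There is one attempt and no reset: what is moved stays moved. The work goes in short steps, each a Python script; the robot and the scene stay as the last script left them, time stands still between calls to the robot, and variables do not carry over. Pictures are saved under pics/ and viewed, at most 10 in all, crops included, and the job is handed in when it is done.

```bash
ls; mkdir -p pics; python3 - <<'E'
from cell import *
import cv2
for n in ("scene","top"):
    cv2.imwrite(f"pics/{n}0.png",snapshot(n)); print(n,get_calibration(n))
print(get_t())
E
```

```text
pics
scene {'fx': 573.8325183189784, 'fy': 573.8325183189784, 'cx': 317.9229456363663, 'cy': 237.93671854982054, 'k1': -0.030868371659887064, 'eye': array([ 1.49537974, -0.23057326,  1.60020627]), 'attitude': array([0.57953573, 0.00664448, 1.35507708])}
top {'fx': 493.35508085643767, 'fy': 493.35508085643767, 'cx': 321.79724063588725, 'cy': 238.2472919087257, 'k1': -0.11948353384722957, 'eye': array([ 0.29626426, -0.01354539,  1.47881438]), 'attitude': array([ 0.16989182, -0.0104838 , -1.579445  ])}
0.1
```

View pics/top0.png

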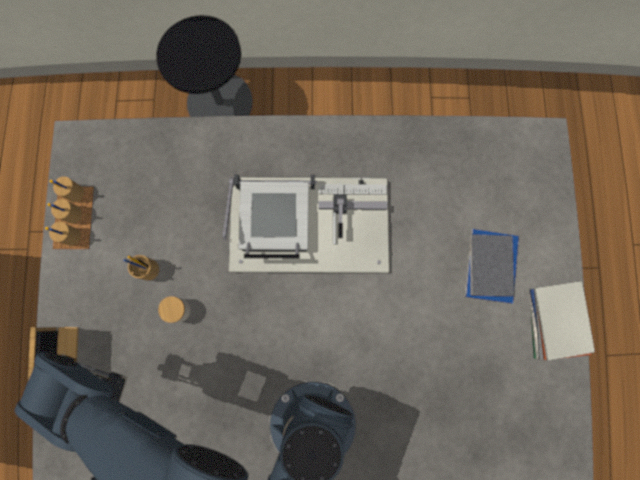

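View pics/scene0.png

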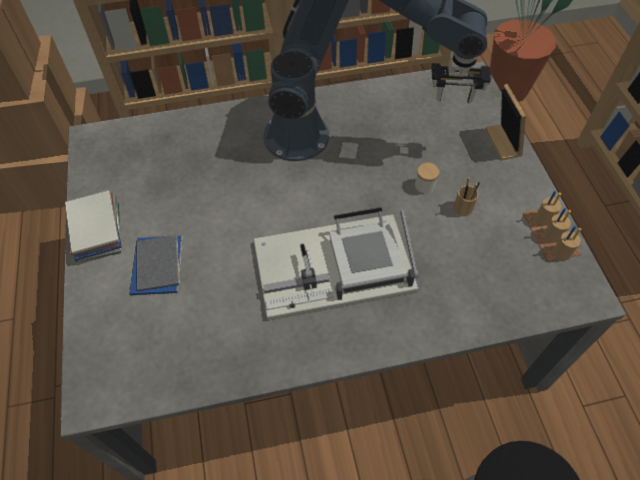

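Top view: the press base has corners at about (231,178), (388,178), (389,272) and (229,271). The stop is at (340,205), the lever grip at (340,230) and the mark tab at (362,181). The handle bar is at (272,256) and the index arm at (227,208). Next I'll set up ray helpers and get rough positions.

```bash
cat > h.py <<'E'
import numpy as np, cv2
from scipy.spatial.transform import Rotation as R
from cell import *
def ray(c,uv):
    d=cv2.undistortPoints(np.array([[uv]],float),np.array([[c["fx"],0,c["cx"]],[0,c["fy"],c["cy"]],[0,0,1]]),np.array([c["k1"],0,0,0,0.]))[0,0]
    v=R.from_euler("xyz",c["attitude"]).apply([d[0],-d[1],-1]); return np.array(c["eye"]),v/np.linalg.norm(v)
def onz(c,uv,z):
    e,v=ray(c,uv); return e+v*(z-e[2])/v[2]
def proj(c,P):
    p=R.from_euler("xyz",c["attitude"]).inv().apply(np.array(P)-c["eye"]); s=np.array([p[0],-p[1]])/-p[2]
    s=s*(1+c["k1"]*(s@s)); return np.array([c["fx"]*s[0]+c["cx"],c["fy"]*s[1]+c["cy"]])
def tri(c1,u1,c2,u2):
    A=np.zeros((3,3));b=np.zeros(3);rs=[ray(c1,u1),ray(c2,u2)]
    for e,v in rs: M=np.eye(3)-np.outer(v,v);A+=M;b+=M@e
    p=np.linalg.solve(A,b); return p,[float(np.linalg.norm(np.cross(p-e,v))) for e,v in rs]
E
python3 - <<'E'
from h import *
c=get_calibration("top")
print(proj(c,[0,0,0]))
for n,uv,z in [("BL",(231,178),.03),("BR",(388,178),.03),("FR",(389,272),.03),("FL",(229,271),.03),("stop",(340,205),.076),("grip",(340,230),.085),("tab",(362,181),.06),("handle",(272,256),.119)]: print(n,onz(c,uv,z).round(3))
w=get_calibration("wrist");t=get_tcp_pos();Rt=R.from_euler("xyz",get_tool_rot())
print(w,t,get_tool_rot(),Rt.inv().apply(np.array(w["eye"])-t),(Rt.inv()*R.from_euler("xyz",w["attitude"])).as_matrix().round(2))
for p in [(.55,-.08,.4),(.6,-.08,.38),(.55,.0,.45),(.5,.1,.45)]:
  for yaw in (0,1.57,-1.57,3.14):
    q=inverse_kinematics(p,[3.1416,0,yaw]); print(p,yaw,None if q is None else np.round(q,2))
E
```

```text
[312.67683751 424.92378519]
BL [0.733 0.245 0.03 ]
BR [ 0.73  -0.235  0.03 ]
FR [ 0.442 -0.229  0.03 ]
FL [0.448 0.244 0.03 ]
stop [ 0.635 -0.084  0.076]
grip [ 0.559 -0.083  0.085]
tab [ 0.712 -0.152  0.06 ]
handle [0.48  0.109 0.119]
{'fx': 378.59188334128226, 'fy': 378.59188334128226, 'cx': 319.32604260898324, 'cy': 237.30269726543378, 'k1': -0.000876445150715491, 'eye': array([0.08271543, 0.54971237, 0.38434649]), 'attitude': array([-0.29401033,  0.0017547 ,  1.27512603])} [0.1601778  0.52583367 0.21815886] [-3.14056236e+00 -1.13606246e-04  2.84575086e+00] [ 8.10777701e-02  8.63443630e-05 -1.66178604e-01] [[ 0.    0.96  0.29]
 [ 1.   -0.    0.  ]
 [ 0.    0.29 -0.96]]
(0.55, -0.08, 0.4) 0 [-0.23  0.24  1.36  0.    1.54  1.34]
(0.55, -0.08, 0.4) 1.57 [-0.23  0.24  1.36 -0.    1.54 -0.23]
(0.55, -0.08, 0.4) -1.57 None
(0.55, -0.08, 0.4) 3.14 [-0.23  0.24  1.36 -0.    1.54 -1.8 ]
(0.6, -0.08, 0.38) 0 [-0.21  0.35  1.26  0.    1.53  1.36]
(0.6, -0.08, 0.38) 1.57 [-0.21  0.35  1.26 -0.    1.53 -0.21]
(0.6, -0.08, 0.38) -1.57 None
(0.6, -0.08, 0.38) 3.14 [-0.21  0.35  1.26 -0.    1.53 -1.78]
(0.55, 0.0, 0.45) 0 [-0.08  0.22  1.27  0.    1.65  1.49]
(0.55, 0.0, 0.45) 1.57 [-0.08  0.22  1.27 -0.    1.65 -0.08]
(0.55, 0.0, 0.45) -1.57 None
(0.55, 0.0, 0.45) 3.14 [-0.08  0.22  1.27 -0.    1.65 -1.65]
(0.5, 0.1, 0.45) 0 [0.11 0.14 1.37 0.   1.63 1.68]
(0.5, 0.1, 0.45) 1.57 [0.11 0.14 1.37 0.   1.63 0.11]
(0.5, 0.1, 0.45) -1.57 None
(0.5, 0.1, 0.45) 3.14 [ 0.11  0.14  1.37 -0.    1.63 -1.46]
```

```bash
python3 - <<'E'
from h import *
import json
move_l([.16,.526,.40],v=.25)
C={}
for n,p in [("w2",(.55,.18,.34)),("w1",(.58,-.06,.30))]:
    movep(p,[np.pi,0,np.pi]); c=get_calibration("wrist"); cv2.imwrite(f"pics/{n}.png",snapshot("wrist"))
    C[n]={k:(v.tolist() if hasattr(v,"tolist") else v) for k,v in c.items()}
json.dump(C,open("c.json","w")); print(get_t(),get_qpos(),C["w1"]["eye"],C["w2"]["eye"])
E
```

```text
3.9417 [-1.80611351e-01  3.43670634e-01  1.45741234e+00  2.82184450e-04
  1.33992294e+00 -1.75289600e+00] [0.49904371842133904, -0.05882989994133034, 0.4664592422415969] [0.4686833884723655, 0.1808091054015459, 0.5062424861220554]
```

View pics/w1.png

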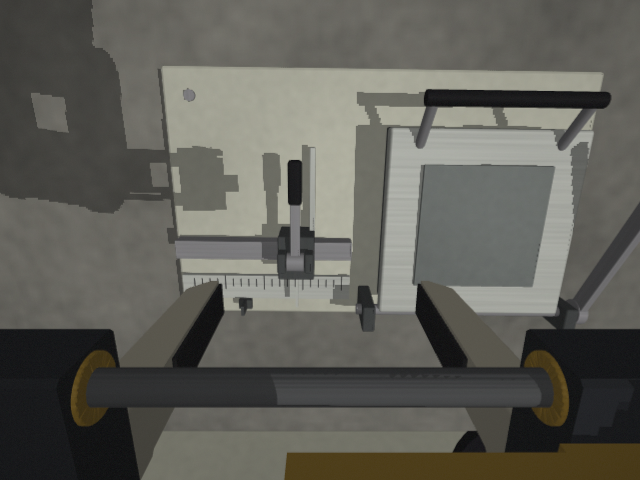

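View pics/w2.png

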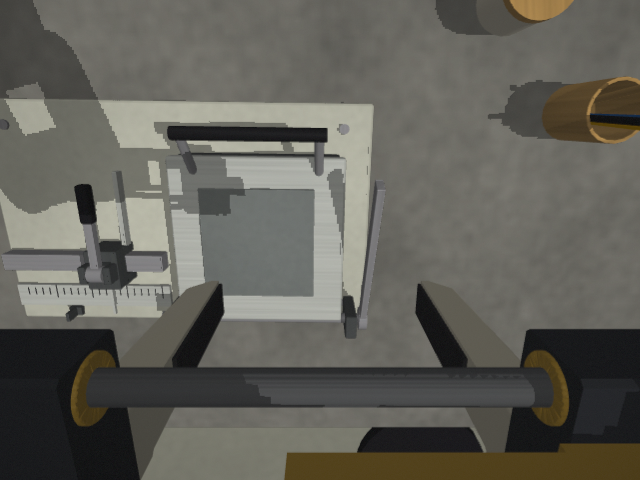

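w1 (close view of the stop): the grip runs (295,160) to (295,205), the pivot is near (294,262), the tab near (245,301), and the handle runs (427,98) to (607,99). w2: the handle runs (168,132) to (327,135), the index tip is at (381,183), and the arm root is near (362,322). I'll crop in for detail.

```bash
python3 - <<'E'
import cv2,numpy as np
a=cv2.imread("pics/w1.png");b=cv2.imread("pics/w2.png")
A=cv2.resize(a[235:325,225:325],(500,450),interpolation=2)  # x5
B=cv2.resize(b[165:215,350:410],(300,250),interpolation=2) # x5
B2=cv2.resize(b[290:330,50:110],(300,200),interpolation=2)
cv2.imwrite("pics/crop1.png",np.hstack([A,np.vstack([B,B2])]))
E
```

```text
(no output)
```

View pics/crop1.png

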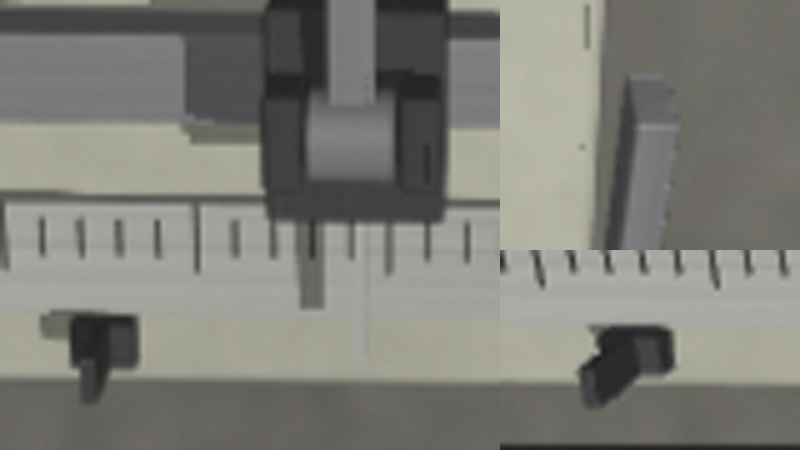

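```bash
cat > g.py <<'E'
from h import *
import json
C=json.load(open("c.json"));w1,w2=C["w1"],C["w2"]
E
python3 - <<'E'
from g import *
print("tab",*tri(w1,(243,311.3),w2,(68.8,318)))
print("ptr",onz(w1,(297.6,306),.061))
def dark(n,c,box,z):
    im=cv2.imread(f"pics/{n}.png");x0,y0,x1,y1=box
    m=(im[y0:y1,x0:x1].max(2)<45).astype(np.uint8)
    k,l,s,ce=cv2.connectedComponentsWithStats(m);i=1+np.argmax(s[1:,4])
    ys,xs=np.where(l==i);r=cv2.minAreaRect(np.c_[xs+x0,ys+y0].astype(np.float32))
    print(n,r); return r
h1=dark("w1",w1,(415,80,620,115),0);h2=dark("w2",w2,(160,120,335,145),0)
l1=dark("w1",w1,(284,150,306,215),0);l2=dark("w2",w2,(70,175,100,228),0)
print("handle",*tri(w1,h1[0],w2,h2[0]),onz(w1,h1[0],.119),onz(w2,h2[0],.119)); print("grip",*tri(w1,l1[0],w2,l2[0]),onz(w1,l1[0],.085),onz(w2,l2[0],.085))
# handle ends for yaw
for c,e in((w1,[(427,98.5),(608,99)]),(w2,[(169,133),(327,135)])):
    a,b=[onz(c,u,.119) for u in e];d=a-b;print("ends",a,b,np.linalg.norm(d))
for c,e in((w1,[(162,67),(602,73)]),(w2,[(373,105)])): print("base corners",[onz(c,u,.03).round(4) for u in e])
# index tip front-left/top corner edges: top edge of end face
print("tip w2 at z", [onz(w2,(381,189),z).round(4) for z in(.15,.17,.19,.21)])
for n in("top","scene"):
    im=cv2.imread(f"pics/{n}0.png")
    c=get_calibration(n)
    for z in(.15,.17,.19,.21): print(n,proj(c,onz(w2,(379.5,189.5),z)))
a=cv2.imread("pics/top0.png")[165:285,210:320];b=cv2.imread("pics/scene0.png")[195:305,325:425]
cv2.imwrite("pics/crop2.png",np.hstack([cv2.resize(a[:110,:],(440,440),interpolation=2)[:, :360],cv2.resize(b,(400,440),interpolation=2)]))
E
```

```text
tab [ 0.71554803 -0.15022772  0.05879318] [0.00029112415841573325, 0.0002911241584156983]
ptr [ 0.70699479 -0.08463585  0.061     ]
w1 ((516.9769897460938, 98.79458618164062), (186.0103759765625, 16.716575622558594), 0.7345209717750549)
w2 ((247.00228881835938, 133.335693359375), (158.16636657714844, 13.453229904174805), 0.8012872934341431)
w1 ((294.5, 182.0), (44.0, 13.0), 90.0)
w2 ((85.35135650634766, 203.60812377929688), (40.11335372924805, 16.604297637939453), 80.53767395019531)
handle [0.47906094 0.10984072 0.12241402] [0.000382626977284107, 0.00038262697728404645] [0.47924611 0.11156224 0.119     ] [0.47877007 0.10916262 0.119     ]
grip [ 0.55637312 -0.08399499  0.08578596] [5.310841959227418e-05, 5.310841959234701e-05] [ 0.55643795 -0.08405186  0.085     ] [ 0.556591   -0.08448931  0.085     ]
ends [0.4790903  0.03386608 0.119     ] [0.4793172  0.19020283 0.119     ] 0.15633691166510605
ends [0.47850898 0.0321838  0.119     ] [0.48028863 0.18812059 0.119     ] 0.15594694271847673
base corners [array([ 0.4428, -0.226 ,  0.03  ]), array([0.4482, 0.2418, 0.03  ])]
base corners [array([0.4485, 0.2442, 0.03  ])]
tip w2 at z [array([0.5287, 0.239 , 0.15  ]), array([0.5253, 0.2357, 0.17  ]), array([0.5219, 0.2324, 0.19  ]), array([0.5186, 0.2292, 0.21  ])]
top [224.37571656 237.08688322]
top [224.15888809 237.04816916]
top [223.93534887 237.00825607]
top [223.7047825  236.96708737]
scene [401.5416447 212.1200723]
scene [400.9742367  207.63620101]
scene [400.39663694 203.07449575]
scene [399.80857563 198.43296799]
```

View pics/crop2.png

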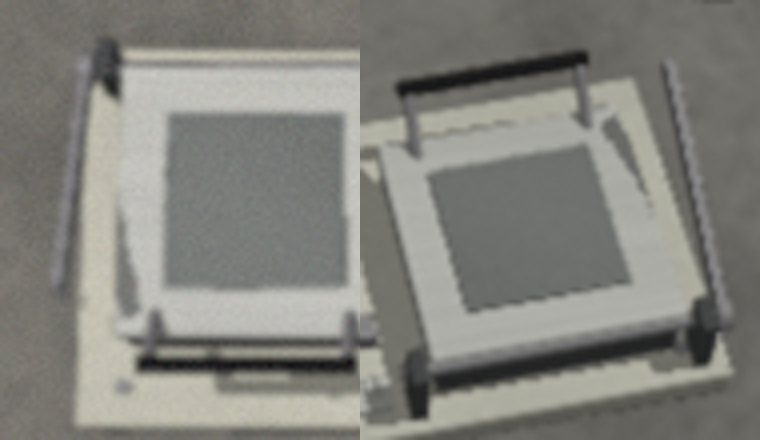

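```bash
python3 - <<'E'
from g import *
from scipy.optimize import brentq
s=get_calibration("scene");t=get_calibration("top")
H=np.array([.704,.1085,.075])
print("tip top corner tri",*tri(w2,(381.6,190),s,(402,210.5)))
print("tip top vs top",*tri(w2,(381.6,190),t,(224.5,237)))
def P(th,k): return H+[-.2*np.cos(th)+k*.009*np.sin(th),.1285,.2*np.sin(th)+k*.009*np.cos(th)]
for th in np.arange(.35,.76,.05): print(round(th,2),"w2 top,bot",proj(w2,P(th,1)).round(1),proj(w2,P(th,-1)).round(1),"scene",proj(s,P(th,1)).round(1),"top",proj(t,P(th,0)).round(1))
E
```

```text
tip top corner tri [0.52838741 0.23840592 0.15729006] [1.6619794711811432e-05, 1.6619794711822254e-05]
tip top vs top [0.54645055 0.25570748 0.05224683] [9.565776957575206e-05, 9.565776957608478e-05]
0.35 w2 top,bot [379.7 179.3] [377.4 170.4] scene [400.5 209.2] top [224.9 242.2]
0.4 w2 top,bot [381.  185.2] [378.7 175.1] scene [401.2 208.5] top [224.3 240.3]
0.45 w2 top,bot [382.3 191.8] [380.  180.4] scene [402. 208.] top [223.7 238.2]
0.5 w2 top,bot [383.6 199.2] [381.3 186.5] scene [402.8 207.6] top [223.2 236. ]
0.55 w2 top,bot [384.9 207.3] [382.6 193.2] scene [403.6 207.4] top [222.6 233.6]
0.6 w2 top,bot [386.1 216.1] [383.9 200.7] scene [404.5 207.3] top [222.1 231. ]
0.65 w2 top,bot [387.3 225.6] [385.1 209. ] scene [405.4 207.4] top [221.6 228.3]
0.7 w2 top,bot [388.5 235.8] [386.4 217.9] scene [406.4 207.6] top [221.1 225.4]
0.75 w2 top,bot [389.6 246.7] [387.6 227.6] scene [407.4 208. ] top [220.6 222.4]
```

```bash
cat >> g.py <<'E'
PSI=-.010; B=R.from_euler("z",PSI)
def pose(G,a,yaw):
    """TCP pose with the grasp point at G, tool pitched by a about press y"""
    q=B*R.from_euler("y",a)*R.from_euler("xyz",[np.pi,0,yaw])
    return np.array(G)+.019*q.apply([0,0,1]), q.as_euler("xyz")
def on(piv,r,h,th,dy=0): # point r in front, h above pivot, turned by th
    return np.array(piv)+B.apply(R.from_euler("y",th).apply([-r,0,h])+[0,dy,0])
PIV=np.array([.6414,-.0850,.085]); H=np.array([.704,.1085,.075])
def go(G,a,yaw,v=.1,**k):
    p,o=pose(G,a,yaw); return move_l(p,o,v=v,**k)
A0=-.5
def lever(th,dy=0,v=.08): return go(on(PIV,.085,0,th,dy),A0+th,np.pi,v)
E
python3 - <<'E'
from g import *
p,o=pose(on(PIV,.085,0,0),A0,np.pi); z=R.from_euler("xyz",o).apply([0,0,1])
for th in (0,.5,1.0):
    for dy in (0,-.0655):
        pp,oo=pose(on(PIV,.085,0,th,dy),A0+th,np.pi); q=inverse_kinematics(pp,oo); print(th,dy,pp.round(3),None if q is None else np.round(q,2))
movep(p-.10*z,o); move_l(p,o,v=.1,f_stop=8)
print("at",get_tcp_pos()-p,get_contact_force())
grab(25); print("open",get_opening()*.093,get_finger_force(),get_contact_force())
for th in np.arange(.2,1.01,.2): lever(th); print(round(th,1),get_contact_force().round(1),round(get_opening()*.093,4))
print(get_t()); cv2.imwrite("pics/up.png",snapshot("wrist"))
E
```

```text
0 0 [ 0.566 -0.084  0.068] [-0.3   0.47  2.06  0.81  0.19 -2.63]
0 -0.0655 [ 0.565 -0.15   0.068] [-0.43  0.49  2.02  0.87  0.26 -2.8 ]
0.5 0 [ 0.567 -0.084  0.107] [-0.23  0.53  1.69  0.    0.93 -1.79]
0.5 -0.0655 [ 0.566 -0.15   0.107] [-0.34  0.55  1.65  0.    0.94 -1.9 ]
1.0 0 [ 0.586 -0.084  0.14 ] [-0.18  0.78  1.22 -0.08  1.63 -1.73]
1.0 -0.0655 [ 0.586 -0.15   0.14 ] [-0.27  0.8   1.19 -0.12  1.64 -1.81]
at [ 9.40339936e-05 -2.37535109e-05  1.80590734e-04] [-0.32202194 -0.14375344 -0.09419205]
open 0.013710920456937831 24.999918937683105 [ 0.2368363   0.96989728 -0.46861131]
0.2 [ 0.5 -0.6 -0.4] 0.0141
0.4 [-3.6 -1.7  6.7] 0.0138
0.6 [-5.1 -0.8  7.1] 0.0136
0.8 [-5.6 -1.7  9.6] 0.0137
1.0 [-6.8 -0.  11.5] 0.0136
9.8833
```

View pics/up.png

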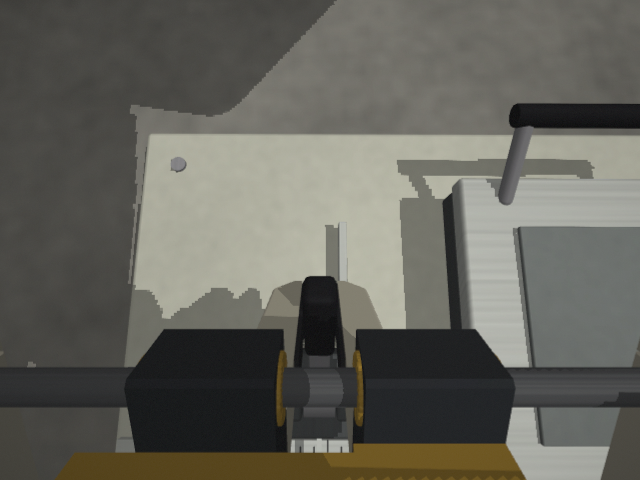

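The lever is gripped (14 mm opening) and it followed the arc up, showing upright between the fingers at (320,310). Next: slide it, release it with the lever up, back off and measure.

```bash
python3 - <<'E'
from g import *
for d in (-.03,-.0655): lever(1.0,d,v=.06); print(get_contact_force().round(1),round(get_opening()*.093,4))
let_go()
p,o=pose(on(PIV,.085,0,1.0,-.0655),A0+1.0,np.pi); z=R.from_euler("xyz",o).apply([0,0,1])
move_l(p-.11*z,v=.2)
movep((.57,-.12,.30),[np.pi,0,np.pi]); c=get_calibration("wrist"); im=snapshot("wrist"); cv2.imwrite("pics/w3.png",im)
C["w3"]={k:(v.tolist() if hasattr(v,"tolist") else v) for k,v in c.items()}; json.dump(C,open("c.json","w"))
for P in ([.7155,-.1502,.059],[.707,-.1502,.061]): print(proj(c,P))
print(get_t())
u,v=map(int,proj(c,[.70,-.15,.06])); cv2.imwrite("pics/crop3.png",cv2.resize(im[v-90:v+30,u-60:u+70],None,fx=5,fy=5,interpolation=2)); print(u-60,v-90)
E
```

```text
[-6.1 -1.2  8.7] 0.0138
[-4.9 -1.2  8.5] 0.0138
[294.39734581 320.55554892]
[294.15464763 314.99848922]
14.0833
234 219
```

View pics/crop3.png

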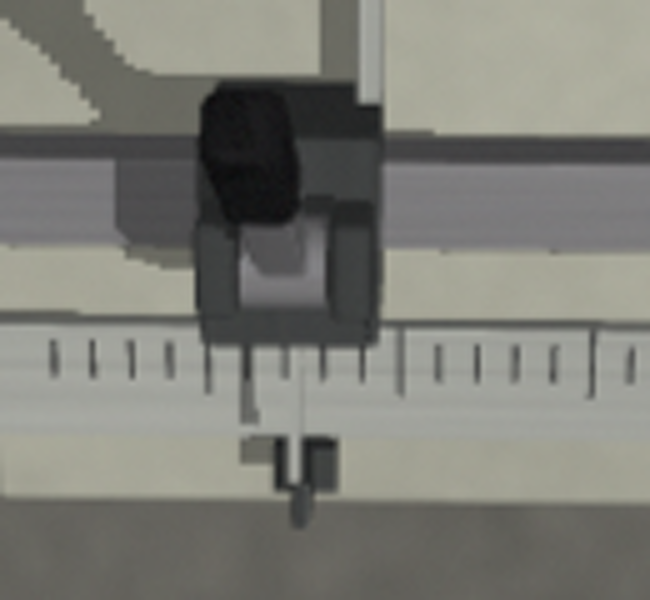

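The pointer tip (crop column about 298) lines up with the tab top (about 301), so the offset is under 1 mm. The lever is still up. Next: re-grip it and press it flat.

```bash
python3 - <<'E'
from g import *
import g
g.A0=-.3; D=-.0655
p,o=pose(on(PIV,.085,0,1.0,D),g.A0+1.0,np.pi); z=R.from_euler("xyz",o).apply([0,0,1])
movep(p-.10*z,o); move_l(p,v=.12,f_stop=8); grab(25); print(get_opening()*.093)
for th in (.8,.6,.4,.2,0,-.03): lever(th,D); print(th,get_contact_force().round(1),round(get_opening()*.093,4),(get_tcp_pos()-pose(on(PIV,.085,0,th,D),g.A0+th,np.pi)[0]).round(4))
print(get_t(),get_qpos().round(2))
E
```

```text
0.0139279226328927
0.8 [ 4.  -0.6 -4.2] 0.0139 [0.0002 0.0001 0.    ]
0.6 [ 3.2  0.5 -3.9] 0.0137 [0.0003 0.     0.0003]
0.4 [ 2.6  0.3 -2.3] 0.0139 [0.0003 0.     0.0003]
0.2 [ 2.7  1.2 -1.8] 0.0139 [0.0003 0.0001 0.0001]
0 [-4.2 -2.1  7.3] 0.0137 [ 0.0005 -0.0002  0.0005]
-0.03 [-9.5 -1.6 18.7] 0.0138 [ 0.0008 -0.0002  0.0012]
19.2833 [-0.4   0.51  1.92  0.3   0.43 -2.22]
```

```bash
python3 - <<'E'
from g import *
let_go()
z=R.from_euler("xyz",get_tool_rot()).apply([0,0,1]); move_l(get_tcp_pos()-.11*z,v=.2)
movep((.57,-.03,.30),[np.pi,0,np.pi]); c=get_calibration("wrist"); im=snapshot("wrist"); cv2.imwrite("pics/w4.png",im)
m=(im.max(2)<45).astype(np.uint8); m[300:]=0
k,l,s,ce=cv2.connectedComponentsWithStats(m)
for i in range(1,k):
    if 150<s[i,4]<6000: print(s[i],"z.085",onz(c,ce[i],.085).round(4),"z.119",onz(c,ce[i],.119).round(4))
print("expect grip",on(PIV,.085,0,0,-.0655),proj(c,on(PIV,.085,0,0,-.0655)),"handle",on(H,.225,.044,0))
for th in (0,.2,.445):
    p,o=pose(on(H,.225,.044,th),-.25+th,np.pi/2);q=inverse_kinematics(p,o);print(p.round(3),None if q is None else np.round(q,2))
u,v=map(int,proj(c,[.70,-.15,.06])); cv2.imwrite("pics/crop4.png",cv2.resize(im[v-160:v+30,u-60:u+100],None,fx=3,fy=3,interpolation=2)); print(get_t())
E
```

```text
[ 391  103  185   19 2899] z.085 [0.4778 0.1249 0.085 ] z.119 [0.4788 0.111  0.119 ]
[190 171  19  46 702] z.085 [ 0.5563 -0.1517  0.085 ] z.119 [ 0.5503 -0.1408  0.119 ]
[210 236  26  47 359] z.085 [ 0.6177 -0.1309  0.085 ] z.119 [ 0.6061 -0.1218  0.119 ]
expect grip [ 0.55574926 -0.14964674  0.085     ] [200.99723795 192.71082733] handle [0.47901125 0.11074996 0.119     ]
[0.484 0.111 0.101] [ 0.15  0.34  2.06 -0.08  0.5   0.23]
[0.493 0.111 0.144] [ 0.13  0.35  1.87 -0.01  0.87  0.15]
[0.516 0.11  0.193] [0.11 0.44 1.6  0.02 1.29 0.11]
22.1083
```

View pics/crop4.png

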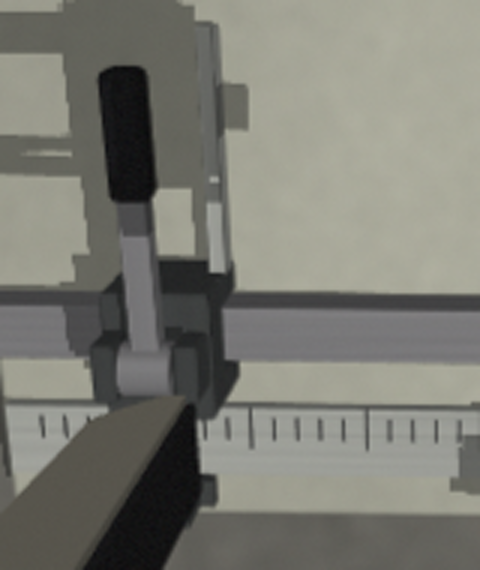

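The lever is flat again (grip at crop (125,135)), but a finger hides the pointer. I'll check it numerically against w3 from the same viewpoint, then go to the lid.

```bash
python3 - <<'E'
from g import *
movep((.57,-.12,.30),[np.pi,0,np.pi]); im=snapshot("wrist"); cv2.imwrite("pics/w5.png",im); a=cv2.imread("pics/w3.png")
def shift(box):
    x0,y0,x1,y1=box; T=a[y0:y1,x0:x1]
    S=6; T=cv2.resize(T,None,fx=S,fy=S,interpolation=2); I=cv2.resize(im[y0-8:y1+8,x0-8:x1+8],None,fx=S,fy=S,interpolation=2)
    r=cv2.matchTemplate(I,T,cv2.TM_CCOEFF_NORMED);_,v,_,l=cv2.minMaxLoc(r); return (l[0]/S-8,l[1]/S-8,round(v,3))
print("block",shift((271,262,313,290)),"tab+pointer",shift((280,300,306,326)),"pointer",shift((288,292,298,306)),get_t())
E
```

```text
block (1.833333333333334, 0.6666666666666661, 0.885) tab+pointer (1.666666666666666, 0.6666666666666661, 0.988) pointer (1.5, 0.6666666666666661, 0.926) 22.6083
```

The block and tab shifted by the same amount (within 0.3 px), so the stop hasn't moved from the mark. Now the lid.

```bash
python3 - <<'E'
from g import *
Y=np.pi/2; A=-.25; hp=lambda th:(on(H,.225,.044,th),A+th,Y)
p,o=pose(*hp(0)); z=R.from_euler("xyz",o).apply([0,0,1])
move_l([.55,-.05,.33],v=.3)
movep(p-.11*z,o); print("stopped",move_l(p,v=.1,f_stop=8),get_tcp_pos()-p)
grab(40); print(get_opening()*.093,get_contact_force().round(1))
for th in (.1,.2,.3,.4,.445): go(*hp(th),v=.07); print(th,get_contact_force().round(1),round(get_opening()*.093,4))
wait(.3); cv2.imwrite("pics/sc1.png",snapshot("scene")); cv2.imwrite("pics/w6.png",snapshot("wrist")); print(get_t(),get_joint_vel().round(3))
a=cv2.imread("pics/sc1.png")[185:315,325:425]; b=cv2.imread("pics/w6.png")
cv2.imwrite("pics/fin.png",np.hstack([cv2.resize(a,(369,480),interpolation=2),cv2.resize(b,(431,323)).copy() if 0 else cv2.copyMakeBorder(cv2.resize(b,(431,323)),0,157,0,0,0)]))
E
```

```text
stopped False [2.10671870e-04 5.89015753e-05 5.18904760e-04]
0.013016764296372156 [ 2.2  0.  -1.2]
0.1 [ 3.3  0.6 -6.3] 0.0127
0.2 [ 3.8 -0.2 -6.7] 0.0127
0.3 [ 3. -1. -7.] 0.0127
0.4 [ 0.4 -1.4 -7.3] 0.013
0.445 [-0.5 -1.5 -7.3] 0.0127
29.7583 [-0.001  0.001 -0.003  0.002  0.004  0.   ]
```

View pics/fin.png

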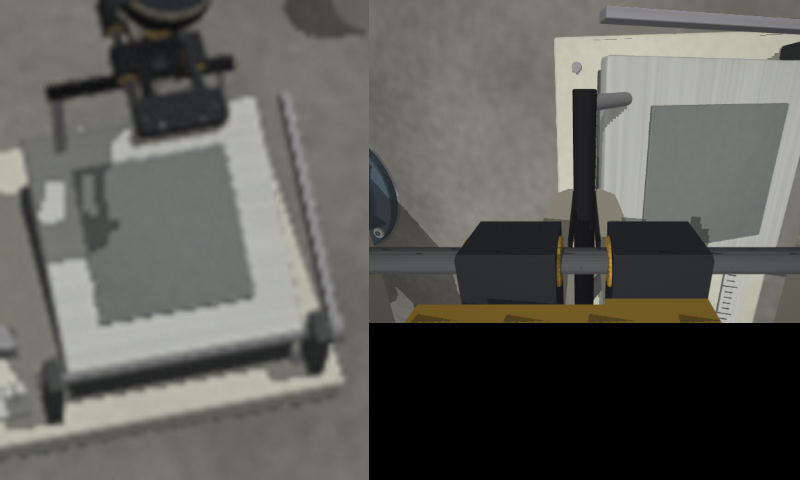

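The left half shows the lid raised and held by the bar, with the index arm alongside it. On the right, in wrist view w6, the lid's front-left corner is near pixel (350,83) and the arm tip near (345,12-37). I'll check these against predictions for each angle.

```bash
python3 - <<'E'
from g import *
c=get_calibration("wrist"); s=get_calibration("scene")
im=cv2.imread("pics/w6.png"); g=cv2.cvtColor(im,6).astype(int)
for th in (.35,.4,.445,.49,.54):
    print(th,"lid top/bot corner",*[proj(c,on(H,.2,k*.009,th,.1)).round(1) for k in(1,-1)],"tip top/bot",*[proj(c,on(H,.2,k*.009,th,.123)).round(1) for k in(1,-1)])
for r in (95,105,115): print(r,g[r,320:380:2])
for r in (14,18,22,26,30,34): print(r,g[r,320:380:2])
E
```

```text
0.35 lid top/bot corner [341.5  82.9] [334.6  86.1] tip top/bot [342.3  32.1] [335.1  39.8]
0.4 lid top/bot corner [347.3  80.9] [337.9  84.4] tip top/bot [348.3  27.3] [338.5  35.7]
0.445 lid top/bot corner [353.9  78.9] [342.   82.7] tip top/bot [355.3  22.6] [342.8  31.7]
0.49 lid top/bot corner [362.1  76.7] [347.3  80.9] tip top/bot [363.9  17.4] [348.3  27.3]
0.54 lid top/bot corner [373.2  74.1] [354.7  78.6] tip top/bot [375.6  11.2] [356.2  22. ]
95 [195 194 195 196 196 197 195 195 196 198 197 198 162 137 140 146 155 180
 184 183 180 178 175 175 177 178 179 179 181 180]
105 [193 193 195 197 195 196 196 198 197 197  97  78 124 138 139 147 158 183
 184 182 180 177 175 174 176 178 179 179 182 180]
115 [195 196 197 197 196 195 195 194 196 185  72  80 124 140 140 148 163 183
 185 182 179 177 175 176 177 178 179 179 181 180]
14 [118 117 118 118 119 120 121 122 122 121 121 121 120 113 104 107 116 134
 133 133 133 133 132 133 133 133 132 132 132 132]
18 [120 119 119 119 120 120 121 121 122 122 122 118 102 101 103 105 120 139
 137 137 137 138 137 137 138 137 136 138 137 137]
22 [120 120 120 119 120 121 121 122 122 121 121 109 102 102 103 103 124 140
 138 139 138 139 139 139 139 138 138 138 139 138]
26 [122 121 121 121 122 120 120 121 120 120 121 109 101 102 101 102  91 101
 103 106 108 110 114 117 120 122 126 129 132 134]
30 [121 122 121 121 122 120 120 119 121 120 120 107 101  88  76  69  68  69
  69  69  69  68  69  70  69  70  69  71  69  69]
34 [122 120 120 120 120 118 119 119 120 119 119  97  75  71  71  70  69  69
  70  70  70  70  70  70  70  71  70  70  70  71]
```

The lid edge (columns 344 and 353) and the tip edge (342 and 353) both match the 0.445 rad prediction within about 0.02 rad.

```bash
python3 - <<'E'
from cell import *
print(get_finger_force(),get_t()); print(hand_in())
E
```

```text
39.99813437461853 29.7583
the job is handed in; nothing more can be done
None
```

The job is handed in at about 30 s of the 64 s limit: by my camera checks the stop is clamped within about 1 mm of the mark, and the gripper is holding the lid at about 0.445 rad, in line with the index arm (the verdict wasn't shown).

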